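# Dry-to-touch test on the small star

## Task

Check whether the varnish on the small star is dry: with the fingertips, touch its top face lightly, so that its sprung stand just gives, rest there for about a second, then withdraw. Do not press it down to its stop, push it along, tip it or pick it up, and leave the other ornaments, the bottles, the jar and the brush untouched.

Things in the scene. Friction and masses are not known exactly. Their poses are not given: they have to be found in the camera images.
- small_star (a joint): how far the small star is pushed down on its spring stem: 0 m at rest, 0.015 m at its hard stop. The spring begins to give at about 1 N, and then takes about 0.5 N more per mm (about 3.5 N at 5 mm); it springs back when let go
- small_star_top (a point): centre of the flat level top face of the small eight-pointed star (two crossed 36 mm squares, 51 mm across its points, 12 mm thick, bare light wood), 70 mm above the table at rest; it moves down with the star. The smaller of two stars of the same shape and wood
- small_star_stand: loose weighted stand of the small star (about 0.5 kg, steel foot 48 mm diameter, 16 mm high, sleeve up to 28 mm); origin under the centre of the foot, at table level, z up; the star is straight above it
- large_star_stand: loose sprung stand of an ornament to be left alone: large eight-pointed star, 79 mm across its points, top face 85 mm above the table, same light wood; origin under the centre of its foot, at table level, the ornament straight above
- heart_stand: loose sprung stand of an ornament to be left alone: heart, 65 mm across, top face 78 mm above the table, same light wood; origin under the centre of its foot, at table level, the ornament straight above
- disc_stand: loose sprung stand of an ornament to be left alone: plain round disc, 50 mm across, top face 64 mm above the table, same light wood; origin under the centre of its foot, at table level, the ornament straight above
- square_stand: loose sprung stand of an ornament to be left alone: plain square, 44 mm side, top face 74 mm above the table, same light wood; origin under the centre of its foot, at table level, the ornament straight above
- tall_bottle: to be left alone: green paint bottle with blue cap, 50 mm diameter, 145 mm tall; loose; origin at the centre of its underside
- short_bottle: to be left alone: reddish paint bottle with blue cap, 54 mm diameter, 115 mm tall; loose; origin at the centre of its underside
- jar: to be left alone: squat amber jar with red lid, 66 mm diameter, 75 mm tall; loose; origin at the centre of its underside
- scrub_brush: to be left alone: scrubbing brush lying bristles up, 50 x 160 mm, long axis along its y, 42 mm high; loose; origin at the centre of its underside
Not all that is in view belongs to the job. What is shaped like the small_star_stand but blue or yellow is not meant.

How it is judged (in metres and radians):
On the way:
1. the fingertips rest on the small star and its spring gives by 1 mm or more, for half a second (value of joint small_star above 0.001 m and contact force between the fingers and small_star_stand above 0.5 N), for 0.5 s.
At the end, for the whole second after the job is handed in: the small star has been let go and has sprung back (within 1 mm), its stand upright, at rest and within 10 mm of where it began; every other ornament, bottle, jar and brush is upright and within 10 mm of its start (value of joint small_star below 0.001 m and contact force between each of the arm, the fingers and small_star_stand below 0.1 N and distance of each of small_star_stand, large_star_stand, heart_stand, disc_stand, square_stand, tall_bottle, short_bottle, jar, scrub_brush from where it was at the start of the episode below 0.01 m and angle between each of small_star_stand, large_star_stand, heart_stand, disc_stand, square_stand, tall_bottle, short_bottle, jar, scrub_brush's own z axis and vertical below 0.1 rad and linear speed of small_star_stand below 0.02 m/s); the robot touches nothing.
It fails at once if the small star is pressed down to its stop (more than 13 mm) or with more than 15 N (value of joint small_star above 0.013 m or contact force between the fingers and small_star_stand above 15 N).
It fails at once if the small star's stand is lifted (10 mm), tipped (0.2 rad) or pushed along (15 mm) (height (world z) of small_star_stand above 0.01 m or angle between small_star_stand's own z axis and vertical above 0.2 rad or distance of small_star_stand from where it was at the start of the episode above 0.015 m).
It fails at once if the robot touches another ornament, a bottle, the jar or the brush (contact force between any of the fingers, the arm and large_star_stand above 0.3 N or contact force between any of the fingers, the arm and heart_stand above 0.3 N or contact force between any of the fingers, the arm and disc_stand above 0.3 N or contact force between any of the fingers, the arm and square_stand above 0.3 N or contact force between any of the fingers, the arm and tall_bottle above 0.3 N or contact force between any of the fingers, the arm and short_bottle above 0.3 N or contact force between any of the fingers, the arm and jar above 0.3 N or contact force between any of the fingers, the arm and scrub_brush above 0.3 N).
It fails at once if another ornament, a bottle, the jar or the brush is shifted more than 10 mm (distance of any of large_star_stand, heart_stand, disc_stand, square_stand, tall_bottle, short_bottle, jar, scrub_brush from where it was at the start of the episode above 0.01 m).
It also fails if it takes over 32 s, if anything falls off the work surface, if the arm or the gripper's body presses on something with over 40 N, if the wrist force passes 120 N, or if a joint passes its speed limit or range.

## Robot

A 6-joint arm with a two-finger parallel gripper is mounted at the origin on the work surface. World frame = base frame: x ahead of the robot, y to its left, z up, the work surface at z = 0. Lengths are in mm, angles in rad, forces in N, time in s.
With the tool pointing down it reaches from about 200 to 875 mm from the base axis. Payload 3.4 kg.
Tool frame: the origin (TCP) lies between the finger pads; the fingertips stand 8 mm ahead of it and the grasp point (between the pads) lies 11 mm behind it; x points along the fingers, z is the direction in which the jaws open and shut, and the axes are right-handed (so a half turn about x gives the same grasp; the last joint's range is limited). The gripper opens to 94 mm and grips with 3 to 60 N. Pads are 16 mm wide; open, the fingers measure 119 mm over their backs; the gripper's body (75 mm by 177 mm) begins 78 mm behind the grasp point.
Start: joints at [1.001, 0.276, 1.505, -0, 1.361, -0.121], TCP at [249.505, 518.085, 213.493] pointing down, gripper open.
Joint ranges: [-2.89, 2.89], [-0.75, 2.08], [0.22, 2.7], [-1.18, 4.32], [0.11, 2.71], [-2.7, 2.7]. Speed limits (rad/s): [2.57, 2.57, 3.14, 3.14, 3.14, 3.14].

## Interface

Orientations are given as a unit quaternion [w, x, y, z].
In Python, from cell import arm gives the robot as it stands. The module is installed in compiled form; this text tells all that it offers.
- The arm moves only by the shell command python3 -m handwheel 'ROWS'. ROWS is text: rows parted by semicolons, each of 5 numbers parted by spaces: the closure, from -1 (fully open) to 1 (shut), then the shift along the tool's x, y, z in m, then the turn about the tool's x in degrees. A call has 1 to 12 rows; each row shifts and turns the commanded pose from where the row before left it, along the tool's axes as they then stand; what a row does not reach is not made up. A row lasts 1/12 s, in which the tool goes at most 41.7 mm and 7.16 degrees, less where a joint would pass 70% of its speed; a pose out of reach is approached as far as the arm can. A call with a gripper value outside its range is refused whole. The fingers move at their own pace and stop on an object; the grip force is fixed at half the most. Time passes only in rows, so rows that do not move let the fingers close. It gives the time, the measured TCP pose, the force and the opening at its end, in the units of the state.
- arm.observe(): the state, without advancing time (a new reading comes with each control period).
- arm.read_camera(name): name is "side" or "top" or "wrist"; returns (picture, depth): 420x560x3 uint8, red, green, blue; 420x560 float32, mm along the optical axis (not along the pixel's ray), 0 where there is no reading.
- arm.camera_model(name): a dict with "fx", "fy", "cx", "cy" (pixels), "R" (3x3) and "t" (3): a world point X has camera coordinates R X + t. Camera axes: x right, y down, z forward; pixel columns grow to the right and rows downward; lengths in mm; the calibration is good to about 2 mm. The wrist camera is an equidistant fisheye: a pixel r from the principal point sees the ray r / f radians off the axis. A picture is of the moment at which its call begins: read the wrist's pose just before it. camera_model takes no time and is no camera call; for the wrist camera it gives the pose at the moment of the call.
- arm.sign_off(): hands the job in, once; it reports no verdict.
The state is a dict: "clock": time; "q": joint angles; "qvel": joint speeds; "joint_efforts": joint torques, N m; "ee_pos": TCP position; "ee_rot": TCP orientation; "contact_force": force on the tool from outside, world axes, zero at the start; "moment": the same for the moment, N m; "finger_gap": finger opening in mm.
Only numpy, scipy, OpenCV 4.12 (cv2) and the standard library are available. Lean on these libraries where they do the work, as an engineer would, in place of code of your own. Each camera call takes 0.05 s, during which the arm holds its last target.

## Working session

There is one attempt and no reset: what is moved stays moved. The work goes in short steps, Python scripts to look and compute and a shell command to move; the robot and the scene stay as the last step left them, time stands still between calls to the robot, and variables do not carry over. Pictures are saved under pics/ and viewed, and the job is handed in when it is done.

```bash
mkdir -p pics
python3 - <<'E'
from cell import arm
import cv2,numpy as np
s=arm.observe();print(s)
for n in("top","side","wrist"):
    p,d=arm.read_camera(n);cv2.imwrite(f"pics/{n}0.png",p[:,:,::-1]);np.save(f"{n}0.npy",d)
    m=arm.camera_model(n);print(n,m)
E
```

```text
{'clock': 0.0, 'q': array([ 1.00099334e+00,  2.76564440e-01,  1.50610538e+00,  7.69152134e-06,
        1.36068044e+00, -1.20965483e-01]), 'qvel': array([ 0.0003589 ,  0.00177088,  0.00030918, -0.00052784,  0.00101496,
        0.001987  ]), 'joint_efforts': array([ 2.03862466e-03, -4.04585910e+01, -2.37233359e+01,  7.02335243e-02,
        3.42909771e-02, -1.12623597e-04]), 'ee_pos': array([249.19341011, 517.59601476, 212.63320938]), 'ee_rot': array([ 0.5981684 , -0.3764536 ,  0.59929509,  0.37592904]), 'contact_force': array([-0.63308199, -0.5356877 ,  0.16612284]), 'moment': array([-0.01839728, -0.00202329, -0.02778076]), 'finger_gap': 93.77187284493955}
top {'fx': 526.7496556664496, 'fy': 526.7496556664496, 'cx': 281.867157670174, 'cy': 213.1724526491276, 'R': array([[ 0.01566908, -0.99978543,  0.01354885],
       [-0.99420834, -0.0170197 , -0.10611363],
       [ 0.10632146, -0.01180768, -0.9942617 ]]), 't': array([ -15.63938016,  583.76391699, 1018.63138028])}
side {'fx': 387.99922927985716, 'fy': 387.99922927985716, 'cx': 278.3004695254939, 'cy': 210.5117457167908, 'R': array([[ 7.09785749e-01, -7.04417261e-01, -7.16070934e-04],
       [-3.91115242e-01, -3.93250138e-01, -8.32095665e-01],
       [ 5.85860955e-01,  5.90889711e-01, -5.54631671e-01]]), 't': array([-404.7928287 ,  268.58858235,  512.98535926])}
wrist {'fx': 325.19226210127806, 'fy': 325.19226210127806, 'cx': 279.7039010122176, 'cy': 212.64993782924654, 'R': array([[ 4.32729273e-01,  9.01523906e-01, -1.51475773e-04],
       [ 8.72205248e-01, -4.18613875e-01,  2.53022586e-01],
       [ 2.28042500e-01, -1.09622398e-01, -9.67460360e-01]]), 't': array([-574.61724719,  -26.19122051,  388.71662399])}
```

View pics/top0.png

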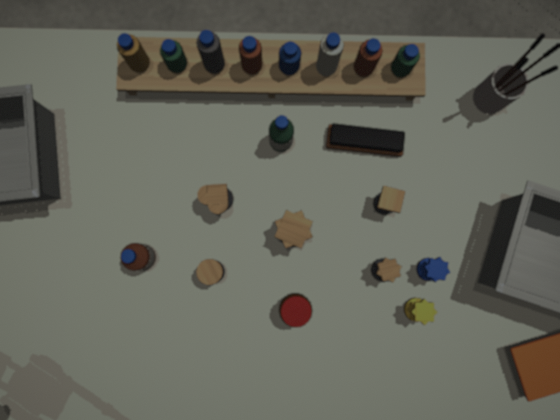

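View pics/side0.png

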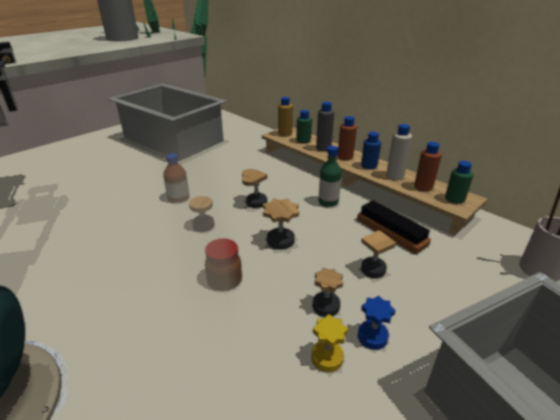

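View pics/wrist0.png

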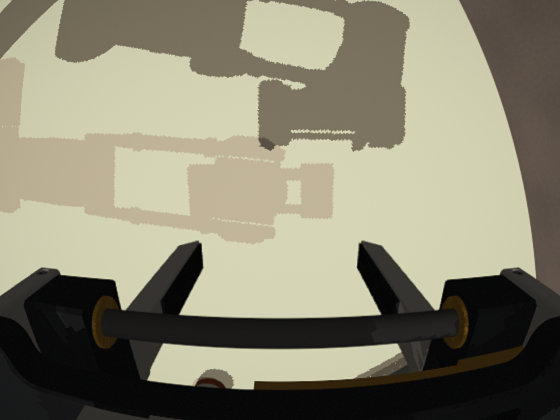

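The top view shows the bare small star at about (387,270), the large star at (294,230), and blue and yellow look-alikes at (433,269) and (423,311). I'll measure these next.

```bash
cat > h.py <<'E'
import numpy as np,cv2
from cell import arm
def cloud(n,d):
    m=arm.camera_model(n);v,u=np.mgrid[:420,:560]
    c=np.stack([(u-m["cx"])/m["fx"]*d,(v-m["cy"])/m["fy"]*d,d],-1)
    return (c-m["t"])@np.array(m["R"])
E
python3 - <<'E'
from h import *
for n,seeds in(("top",dict(small=(387,270),blue=(433,269),yellow=(423,311),large=(294,230),square=(391,200),disc=(209,272),heart=(215,197),jar=(296,310))),("side",dict(small=(328,281),large=(281,210),square=(378,242)))):
    P=cloud(n,np.load(n+"0.npy"))
    for k,(u,v) in seeds.items():
        z=P[v-2:v+3,u-2:u+3,2];z0=np.median(z)
        m=(abs(P[...,2]-z0)<6).astype(np.uint8)
        _,L=cv2.connectedComponents(m,connectivity=4)
        q=P[L==L[v,u]];lo,hi=q.min(0),q.max(0)
        (c,r)=cv2.minEnclosingCircle(q[:,:2].astype(np.float32))
        print(n,k,len(q),z0.round(1),"mean",q.mean(0).round(1),"circ",np.round(c,1),round(r,1))
    if n=="top":
        print("max z overall",P[...,2].max(), "left tray",P[80:210,:60,2].max(), P[40:280,440:,2].max())
E
```

```text
top small 423 70.4 mean [ 474.8 -210.    69.5] circ [ 475.  -209.7] 24.2
top blue 431 70.4 mean [ 477.4 -302.2   69.4] circ [ 477.1 -302.8] 24.4
top yellow 448 69.1 mean [ 397.2 -276.2   69.1] circ [ 397.5 -276.5] 24.8
top large 1024 84.3 mean [548.5 -26.6  84.4] circ [548.8 -26. ] 38.6
top square 528 74.0 mean [ 610.1 -214.8   73.5] circ [ 610.8 -214.7] 30.4
top disc 534 63.7 mean [466.2 132.2  63.5] circ [466.1 132.2] 24.8
top heart 703 78.4 mean [607.5 125.4  77.1] circ [607.6 125.3] 33.4
top jar 746 74.7 mean [394.2 -34.2  74.5] circ [394.3 -34.4] 28.8
max z overall 1074.9433720322033 left tray 1074.9433720322033 1074.9433720322033
side small 458 71.1 mean [ 472.7 -213.4   70.2] circ [ 474.7 -212.3] 24.5
side large 589 85.6 mean [545.5 -31.1  85.1] circ [548.6 -28.5] 37.9
side square 444 74.8 mean [ 607.5 -218.2   74. ] circ [ 609.6 -216.6] 30.3
```

```bash
cat >> h.py <<'E'
from scipy.spatial.transform import Rotation as Ro
def delta(T):
    s=arm.observe();w,x,y,z=s["ee_rot"];R=Ro.from_quat([x,y,z,w]).as_matrix()
    print(s["clock"],s["ee_pos"].round(1),s["contact_force"].round(2),s["finger_gap"]);print(R.round(4))
    print("tool delta mm",(R.T@(np.array(T)-s["ee_pos"])).round(1))
E
python3 -c "
from h import *
delta([475,-211,213])"
```

```text
0.15 [249.3 517.7 212.9] [ 0.78  1.39 -0.88] 93.86414377818755
[[-7.000e-04 -9.010e-01  4.339e-01]
 [-1.100e-03  4.339e-01  9.010e-01]
 [-1.000e+00  2.000e-04 -1.300e-03]]
tool delta mm [ 5.000e-01 -5.196e+02 -5.586e+02]
```

```bash
python3 -m handwheel '1 0 -0.005 -0.005 0;1 0 -0.015 -0.0165 0;1 0 -0.02 -0.0215 0;1 0 -0.02 -0.0215 0;1 0 -0.02 -0.0215 0;1 0 -0.02 -0.0215 0;1 0 -0.02 -0.0215 0;1 0 -0.02 -0.0215 0;1 0 -0.02 -0.0215 0;1 0 -0.02 -0.0215 0;1 0 -0.015 -0.0165 0;1 0 -0.005 -0.005 0'
python3 -c "
from h import *
delta([475,-211,213])"
```

```text
clock: 1.15
ee_pos: [336.5, 234.6, 213.4]
ee_rot: [0.599, -0.376, 0.599, 0.375]
contact_force: [-0.6, -0.2, 0.1]
finger_gap: 17.6
1.15 [336.5 234.6 213.4] [-0.63 -0.24  0.12] 17.64065788140697
[[ 2.000e-04 -8.997e-01  4.364e-01]
 [-1.600e-03  4.364e-01  8.997e-01]
 [-1.000e+00 -9.000e-04 -1.300e-03]]
tool delta mm [   1.2 -319.1 -340.5]
```

```bash
python3 -m handwheel '1 0 -0.01 -0.01 0;1 0 -0.022 -0.024 0;1 0 -0.025 -0.027 0;1 0 -0.025 -0.027 0;1 0 -0.025 -0.027 0;1 0 -0.025 -0.027 0;1 0 -0.025 -0.027 0;1 0 -0.025 -0.027 0;1 0 -0.025 -0.027 0;1 0 -0.02 -0.022 0;1 0 -0.015 -0.017 0;1 0 -0.008 -0.008 0' && python3 -m handwheel '1 0 -0.02 -0.02 0;1 0 -0.025 -0.027 0;1 0 -0.015 -0.015 0;1 0 -0.006 -0.006 0;1 0 0 0 0;1 0 0 0 0;1 0 0 0 0'
python3 -c "
from h import *
delta([475,-211,213])"
```

```text
clock: 2.15
ee_pos: [445.4, -116.5, 213.3]
ee_rot: [0.599, -0.376, 0.599, 0.375]
contact_force: [-0.0, -0.2, 0.9]
finger_gap: 0.3
clock: 2.73
ee_pos: [473.8, -202.1, 213.3]
ee_rot: [0.599, -0.376, 0.598, 0.377]
contact_force: [-0.3, 0.2, -0.0]
finger_gap: 0.7
2.7333 [ 473.8 -202.1  213.3] [-0.3   0.2  -0.01] 0.7345163943750439
[[-8.000e-04 -9.014e-01  4.329e-01]
 [ 1.600e-03  4.329e-01  9.014e-01]
 [-1.000e+00  1.400e-03  1.100e-03]]
tool delta mm [ 0.3 -4.9 -7.5]
```

```bash
python3 -m handwheel '1 0.01 -0.002 -0.004 0;1 0.02 -0.003 -0.0035 0;1 0.025 0 0 0;1 0.025 0 0 0;1 0.015 0 0 0;1 0.01 0 0 0;1 0 0 0 0;1 0 0 0 0;1 0 0 0 0;1 0 0 0 0'
python3 - <<'E'
from h import *
delta([475,-211,78])
for n in("top","side","wrist"):
    p,d=arm.read_camera(n);cv2.imwrite(f"pics/{n}1.png",p[:,:,::-1]);np.save(f"{n}1.npy",d)
E
```

```text
clock: 3.57
ee_pos: [476.6, -213.3, 109.7]
ee_rot: [0.599, -0.377, 0.598, 0.375]
contact_force: [0.9, -0.5, 0.4]
finger_gap: 0.7
3.5667 [ 476.6 -213.3  109.7] [ 0.87 -0.48  0.4 ] 0.7423441683268883
[[ 2.300e-03 -9.011e-01  4.336e-01]
 [-1.300e-03  4.336e-01  9.011e-01]
 [-1.000e+00 -2.700e-03 -1.000e-04]]
tool delta mm [31.7  2.6  1.4]
```

View pics/side1.png

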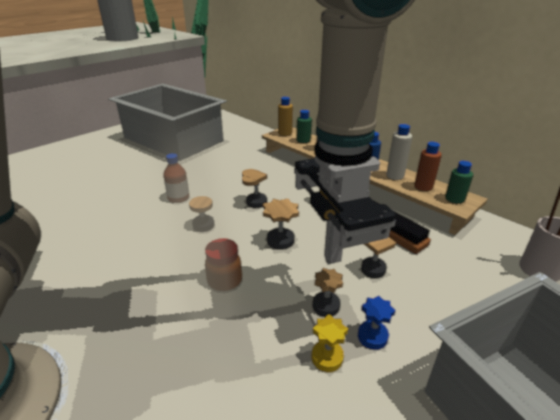

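View pics/wrist1.png

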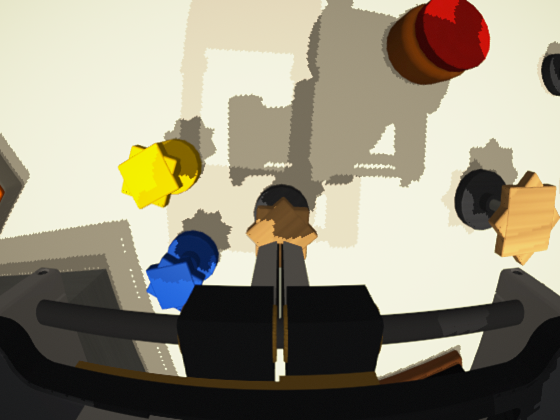

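The wrist view shows the closed fingertips directly over the small star, around (281,235). The blue, yellow and large stars are well clear.

```bash
python3 -m handwheel '1 0.006 0.002 0.001 0;1 0.008 0 0 0;1 0.006 0 0 0;1 0.004 0 0 0;1 0.002 0 0 0;1 0 0 0 0;1 0 0 0 0;1 0 0 0 0'
python3 - <<'E'
from h import *
delta([475,-211,78])
for n in("side",):
    p,d=arm.read_camera(n);cv2.imwrite(f"pics/{n}2.png",cv2.resize(p[200:340,250:430,::-1],None,fx=4,fy=4));np.save(f"{n}2.npy",d)
    for i in range(4):
        arm.read_camera(n);s=arm.observe();print(s["ee_pos"].round(1),s["contact_force"].round(2))
E
```

```text
clock: 4.38
ee_pos: [474.6, -211.3, 82.6]
ee_rot: [0.599, -0.376, 0.599, 0.376]
contact_force: [0.5, -0.4, -0.1]
finger_gap: 0.4
4.3833 [ 474.6 -211.3   82.6] [ 0.46 -0.39 -0.11] 0.4029413750973005
[[ 3.000e-04 -9.010e-01  4.339e-01]
 [-1.000e-04  4.339e-01  9.010e-01]
 [-1.000e+00 -3.000e-04  1.000e-04]]
tool delta mm [ 4.6 -0.3  0.4]
[ 474.6 -211.4   82.7] [-0.41 -0.06 -0.6 ]
[ 474.6 -211.3   82.7] [0.27 0.75 0.29]
[ 474.5 -211.3   82.7] [ 0.48 -0.59  1.11]
[ 474.5 -211.3   82.7] [-0.28 -0.27  0.64]
```

View pics/side2.png

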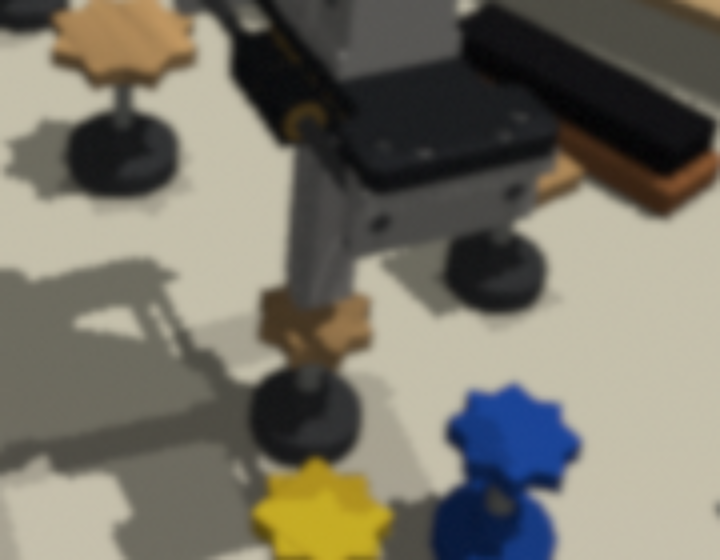

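The fingertips are centred and about 5 mm above the star. I'll lower them gently.

```bash
python3 -m handwheel '1 0.001 0 0 0;1 0.001 0 0 0;1 0.001 0 0 0;1 0.001 0 0 0;1 0.001 0 0 0;1 0.001 0 0 0;1 0.001 0 0 0;1 0 0 0 0'
python3 - <<'E'
from h import *
F=[];
for i in range(8):
    arm.read_camera("side");s=arm.observe();F.append(np.r_[s["ee_pos"],s["contact_force"]])
print(np.mean(F,0).round(2),np.std(F,0).round(2),s["clock"])
E
```

```text
clock: 5.3
ee_pos: [474.3, -211.2, 75.4]
ee_rot: [0.599, -0.376, 0.599, 0.376]
contact_force: [-0.6, -0.1, 2.4]
finger_gap: 0.7
[ 4.7433e+02 -2.1116e+02  7.5530e+01 -7.0000e-01  3.2000e-01  2.3800e+00] [0.01 0.01 0.02 0.63 0.89 0.4 ] 5.7
```

The force is about 2.4 N, so the spring has given by roughly 2.5 mm. I'll press 1 mm further for margin, rest for a second, then check.

```bash
python3 -m handwheel '1 0.001 0 0 0;1 0 0 0 0;1 0 0 0 0;1 0 0 0 0;1 0 0 0 0;1 0 0 0 0;1 0 0 0 0;1 0 0 0 0;1 0 0 0 0;1 0 0 0 0;1 0 0 0 0;1 0 0 0 0'
python3 - <<'E'
from h import *
F=[]
for i in range(8):
    p,d=arm.read_camera("side");s=arm.observe();F.append(np.r_[s["ee_pos"],s["contact_force"]])
print(np.mean(F,0).round(2),s["clock"])
cv2.imwrite("pics/side3.png",cv2.resize(p[200:340,250:430,::-1],None,fx=4,fy=4))
E
```

```text
clock: 6.7
ee_pos: [474.3, -211.1, 74.5]
ee_rot: [0.599, -0.376, 0.599, 0.376]
contact_force: [-0.9, 0.0, 3.0]
finger_gap: 0.8
[ 474.34 -211.17   74.43   -0.68    0.51    3.24] 7.1
```

View pics/side3.png

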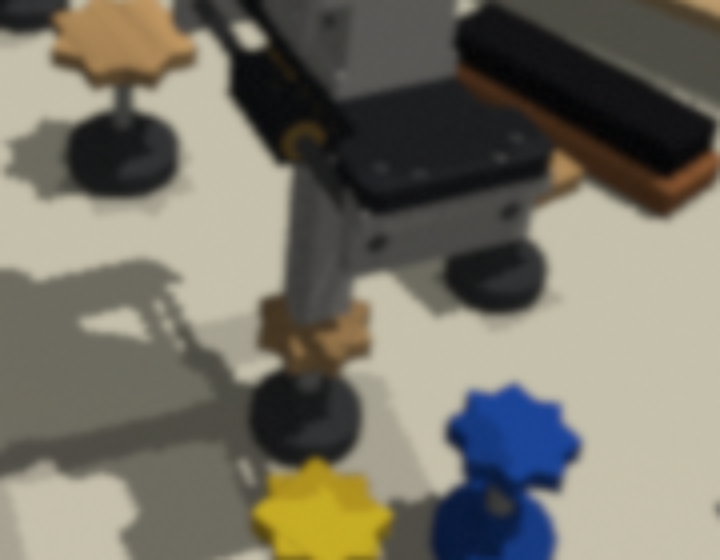

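The star (at about (315,333) in this crop) has gone down slightly and the foot hasn't moved. The force is 3.2 N. Withdrawing now.

```bash
python3 -m handwheel '1 -0.001 0 0 0;1 -0.002 0 0 0;1 -0.003 0 0 0;1 -0.005 0 0 0;1 -0.01 0 0 0;1 -0.02 0 0 0;1 -0.025 0 0 0;1 -0.025 0 0 0;1 -0.025 0 0 0;1 -0.02 0 0 0;1 0 0 0 0;1 0 0 0 0'
python3 -m handwheel '1 0 0.01 0.012 0;1 0 0.02 0.022 0;1 0 0.02 0.022 0;1 0 0.02 0.022 0;1 0 0.02 0.022 0;1 0 0.02 0.022 0;1 0 0.02 0.022 0;1 0 0.02 0.022 0;1 0 0.02 0.022 0;1 0 0.01 0.012 0;1 0 0 0 0;1 0 0 0 0'
python3 - <<'E'
from h import *
for n in("top","side"):
    p,d=arm.read_camera(n);cv2.imwrite(f"pics/{n}4.png",p[:,:,::-1])
    P=cloud(n,d)
    for k,(u,v) in (dict(small=(387,270),square=(391,200),blue=(433,269),yellow=(423,311)) if n=="top" else dict(small=(328,281))).items():
        z0=np.median(P[v-2:v+3,u-2:u+3,2])
        m=(abs(P[...,2]-z0)<6).astype(np.uint8)
        _,L=cv2.connectedComponents(m,connectivity=4)
        q=P[L==L[v,u]];print(n,k,len(q),z0.round(1),q.mean(0).round(1))
print(arm.observe()["contact_force"],arm.observe()["ee_pos"])
E
```

```text
clock: 8.1
ee_pos: [475.0, -211.5, 211.9]
ee_rot: [0.599, -0.377, 0.598, 0.375]
contact_force: [0.2, -0.9, -0.5]
finger_gap: 0.1
clock: 9.1
ee_pos: [397.4, 47.9, 209.4]
ee_rot: [0.597, -0.377, 0.599, 0.377]
contact_force: [-0.3, 0.3, -0.3]
finger_gap: 0.6
top small 429 70.3 [ 474.9 -210.    69.5]
top square 527 73.7 [ 610.1 -214.6   73.5]
top blue 433 70.0 [ 477.3 -302.1   69.5]
top yellow 444 69.9 [ 397.2 -276.3   69.3]
side small 469 70.8 [ 472.4 -213.4   70.1]
[-0.02548315  0.36967176  0.31467172] [398.51034565  46.72105776 209.78281173]
```

View pics/top4.png

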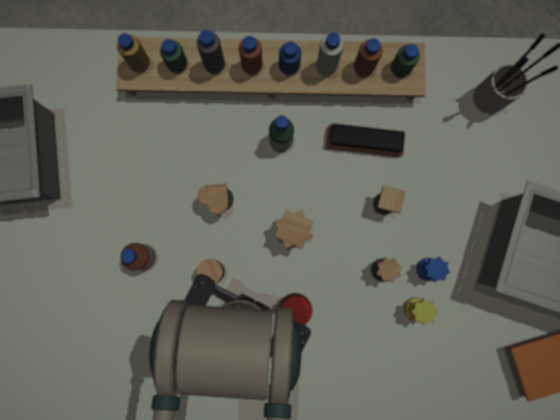

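View pics/side4.png

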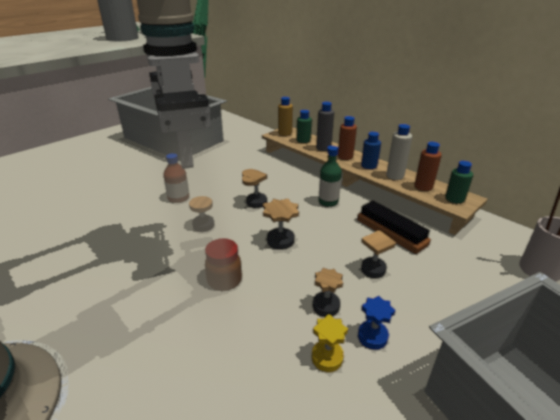

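The small star, at (387,270) in the top view, has sprung back to 70 mm in the same place. Everything else looks where it was, and the arm is clear.

```bash
python3 -c "
from cell import arm
print(arm.sign_off())"
```

```text
the job is handed in; nothing more can be done
None
```

I touched the small star lightly from above with the closed fingertips, rested there for well over a second, then withdrew and handed the job in at about 9 s of the 32 s allowed. No verdict was reported.

- **Touch:** The measured force was about 2.4 N at first, then 3.2 N after I pressed 1 mm further. By the fingertip height, the spring gave about 3.5 mm at most, far from its stop.
- **Small star afterwards:** The cameras put its top face back at about 70 mm. Its position was unchanged to within about 0.3 mm, and it stood upright.
- **Other objects:** The square stand measured unmoved. The other ornaments, the bottles, the jar and the brush I checked only by eye in the last pictures. They looked unmoved, though the arm partly hid the jar and disc in the top view.
- **Disagreement:** The top and side cameras differ by 2–3 mm on positions, about what the calibration allows. No check failed.

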